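# Rebalance the centrifuge rotor

### The job

The six-place centrifuge rotor has been loaded out of balance: each tube faces one of another size. Rearrange the tubes so that every tube faces the other one of its own size straight across the rotor, one tube in each bucket, upright and fully home. The empty rack is there for parking a tube on the way, as the pointed tubes cannot stand on the bench; never lay a tube down or tip it over.

Things in the scene. Friction and masses are not known exactly. Their poses are not given: they have to be found in the camera images.
- tube_long_a: full-size 50 ml centrifuge tube, 110 long: body 28 across, blue screw cap 34 across (96 to 110 above the tip). Foot tapers to a point over the last 16: cannot stand alone. Closed, under 0.1 kg. Origin: tip of the foot; z up its axis. Grip the cap from above. Twin of tube_long_b.
- tube_short_a: short 25 ml centrifuge tube, 83 long: body 28 across, blue screw cap 34 across (70 to 83 above the tip) with a pale filter disc 19 across in its top. Foot tapers to a point over the last 16: cannot stand alone. Closed, under 0.1 kg. Origin: tip of the foot; z up its axis. Grip the cap from above. Twin of tube_short_b.
- tube_short_b: short 25 ml centrifuge tube, 83 long: body 28 across, blue screw cap 34 across (70 to 83 above the tip) with a pale filter disc 19 across in its top. Foot tapers to a point over the last 16: cannot stand alone. Closed, under 0.1 kg. Origin: tip of the foot; z up its axis. Grip the cap from above. Twin of tube_short_a.
- tube_slim_a: slim 15 ml centrifuge tube fixed in a grey adaptor sleeve, 120 long: sleeve 28 across, flange 32 across (60 to 64 above the tip), tube 17, blue screw cap 22 across (108 to 120). Foot tapers to a point over the last 16: cannot stand alone. Closed, under 0.1 kg. Origin: tip of the foot; z up its axis. Grip the cap from above. Twin of tube_slim_b.
- tube_slim_b: slim 15 ml centrifuge tube fixed in a grey adaptor sleeve, 120 long: sleeve 28 across, flange 32 across (60 to 64 above the tip), tube 17, blue screw cap 22 across (108 to 120). Foot tapers to a point over the last 16: cannot stand alone. Closed, under 0.1 kg. Origin: tip of the foot; z up its axis. Grip the cap from above. Twin of tube_slim_a.
- tube_long_b: full-size 50 ml centrifuge tube, 110 long: body 28 across, blue screw cap 34 across (96 to 110 above the tip). Foot tapers to a point over the last 16: cannot stand alone. Closed, under 0.1 kg. Origin: tip of the foot; z up its axis. Grip the cap from above. Twin of tube_long_a.
- rotor: swing-out rotor on its stand, fixed, 210 across. Origin: centre of underside, on the bench; z up. Six steel buckets 80 from the axis at 0, 60 .. 300 deg from its x axis; 180 deg apart face each other. Bore 32, slightly flared mouth 74 above the bench, coned foot: a seated tube's tip is 19 above the bench. Arms lower than mouths; hub knob 34 across, to 92. All buckets start full.
- tube_rack: empty green tube rack in front (not the filled one at the back right), fixed, 68 x 170 x 58 high. Origin: centre of underside; long side y, z up. Four 30 mm holes in the top at x = 0, y = -60, -20, 20, 60, and in a second deck 18 to 22 high. A parked tube's tip is 4 above the bench. Tube feet guide themselves in; a tube let go up to 15 above that slides home and stands.
Things that resemble listed ones, but are neither listed nor needed, are in the scene too. Leave any red, turquoise or yellow look-alike of the tube_long_b alone.

How it is judged (in metres and radians):
At the end, for the whole second after the job is handed in: All six tubes stand in buckets, one each, let go and at rest: tips within 7 mm of seated height and 9 mm of the bucket circle, leaning less than 0.2 rad, and the two tubes of each size are straight across the rotor from each other (tips more than 152 mm apart, 160 when centred) (horizontal distance between tube_long_a and tube_long_b above 0.152 m and horizontal distance between tube_short_a and tube_short_b above 0.152 m and horizontal distance between tube_slim_a and tube_slim_b above 0.152 m and z of tube_long_a in the frame of rotor between 0.013 and 0.026 m and horizontal distance between tube_long_a and rotor between 0.071 and 0.089 m and angle between each of tube_long_a, tube_short_a, tube_short_b, tube_slim_a, tube_slim_b, tube_long_b's own z axis and vertical below 0.2 rad and linear speed of each of tube_long_a, tube_short_a, tube_short_b, tube_slim_a, tube_slim_b, tube_long_b below 0.02 m/s and angular speed of each of tube_long_a, tube_short_a, tube_short_b, tube_slim_a, tube_slim_b, tube_long_b below 0.3 rad/s and z of tube_short_a in the frame of rotor between 0.013 and 0.026 m and horizontal distance between tube_short_a and rotor between 0.071 and 0.089 m and z of tube_short_b in the frame of rotor between 0.013 and 0.026 m and horizontal distance between tube_short_b and rotor between 0.071 and 0.089 m and z of tube_slim_a in the frame of rotor between 0.013 and 0.026 m and horizontal distance between tube_slim_a and rotor between 0.071 and 0.089 m and z of tube_slim_b in the frame of rotor between 0.013 and 0.026 m and horizontal distance between tube_slim_b and rotor between 0.071 and 0.089 m and z of tube_long_b in the frame of rotor between 0.013 and 0.026 m and horizontal distance between tube_long_b and rotor between 0.071 and 0.089 m); the robot touches nothing.
It fails at once if a tube is laid down or tipped over (leans more than 0.6 rad) (angle between any of tube_long_a, tube_short_a, tube_short_b, tube_slim_a, tube_slim_b, tube_long_b's own z axis and vertical above 0.6 rad).
It also fails if it takes over 112 s, if anything falls off the work surface, if the arm or the gripper's body presses on something with over 40 N, if the wrist force passes 120 N, or if a joint passes its speed limit or range.

### The arm

A 7-joint arm with a two-finger parallel gripper is mounted at the origin on a cart in front of the work surface, level with it; the furniture and walls round the work are solid. World frame = base frame: x ahead of the robot, y to its left, z up, the work surface at z = 0. Lengths are in m, angles in degrees, forces in N, time in s.
With the tool pointing down it reaches from about 0.425 to 0.875 m from the base axis. Payload 4.7 kg.
Tool frame: the origin (TCP) lies at the very end of the fingers, on their centre line; the grasp point (between the pads) lies 19 mm behind it; z points along the fingers, y is the direction in which the jaws open and shut (so a half turn about z gives the same grasp; the last joint's range is limited). The gripper opens to 87 mm and grips with 3 to 60 N. Pads are 19 mm wide; open, the fingers measure 117 mm over their backs; the gripper's body (75 mm by 190 mm) begins 51 mm behind the grasp point.
Start: joints at [-70.869, 18.392, -4.016, 83.108, 1.295, 78.541, -3.26], TCP at [0.204, 0.617, 0.195] pointing down, gripper open.
Joint ranges: [-163.93, 163.93], [-17.29, 119.83], [-79.2, 71.16], [3.27, 140.29], [-89.18, 269.18], [5.43, 117.66], [-154.24, 154.24]. Speed limits (degrees/s): [147.25, 147.25, 180, 180, 180, 180, 180].

### API

Orientations are given as [roll, pitch, yaw] about the fixed x, y, z axes, in that order (R = Rz(yaw) Ry(pitch) Rx(roll)).
In Python, from cell import monitor, read_camera, camera_info, env, look_for gives the robot as it stands.
- The arm moves only by the tool servo_tool, never from a script. Its argument "commands" is one flat list of numbers, 6 for each row, row after row: the shift along the tool's x, y, z in mm, then the turn, a rotation vector about the tool's x, y, z in degrees. A call has 1 to 10 rows; each row shifts and turns the commanded pose from where the row before left it, along the tool's axes as they then stand; what a row does not reach is not made up. A row lasts 1/10 s, in which the tool goes at most 50 mm and 8.59 degrees, less where a joint would pass 70% of its speed; a pose out of reach is approached as far as the arm can. A call is refused whole if a number of a shift passes 50 or a number of a turn 8.59, either way. A call with a gripper value outside its range is refused whole. "jaw" is the finger opening in mm, from 0 to 87, set as the call begins (left out, the last holds). The fingers move at their own pace and stop on an object; "newtons" is the grip in N (left out, the last holds). Time passes only in rows, so rows that do not move let the fingers close. It gives the time, the measured TCP pose, the force and the opening at its end, in the units of the state.
- monitor.get_obs(): the state, without advancing time (a new reading comes with each control period).
- read_camera(name): name is "side" or "top"; returns (picture, depth): 400x640x3 uint8, red, green, blue; 400x640 float32, m along the optical axis (not along the pixel's ray), 0 where there is no reading.
- camera_info(name): a dict with "camera_matrix" (3x3 intrinsics, pixels), "R" (3x3) and "t" (3): a world point X has camera coordinates R X + t. Camera axes: x right, y down, z forward; pixel columns grow to the right and rows downward; lengths in m; the calibration is good to about 2 mm. A picture is of the moment at which its call begins. camera_info takes no time and is no camera call.
- env.sign_off(): hands the job in, once; it reports no verdict.
Trained networks look in the newest picture that a camera, given by its name, has taken for a name from the list of things; names that differ only in an ending like _2 or _b are one class to them, and where a whole thing is asked for, a point or a joint stands for the part that bears it (a point fixed in the world has none). Each returns a list of dicts, best first, with "conf" (0 to 1); they miss things now and then, are a little off and sometimes report something else, mostly with a low value. They report only what shows in the picture. A call takes as long as a camera call. They do not tell look-alikes from the thing itself.
- look_for(camera, label): "box" ([left, top, width, height] in pixels, round what is visible of it).
The state is a dict: "time_s": time; "qpos": joint angles; "joint_velocities": joint speeds; "effort": joint torques, N m; "tool_pos": TCP position; "tool_rot": TCP orientation; "force": force on the tool from outside, world axes, zero at the start; "wrist_torque": the same for the moment, N m; "grip_width": finger opening in m.
Only numpy, scipy, OpenCV 4.12 (cv2) and the standard library are available. Lean on these libraries where they do the work, as an engineer would, in place of code of your own. Each camera call takes 0.05 s, during which the arm holds its last target.

## Working session

There is one attempt and no reset: what is moved stays moved. The work goes in short steps, Python scripts to look and compute and a tool call to move; the robot and the scene stay as the last step left them, time stands still between calls to the robot, and variables do not carry over. Pictures are saved under pics/ and viewed, and the job is handed in when it is done.

Besides the shell and the picture viewer there is one more tool, called after "Call:" as name(argument=value, ...), one argument or row to a line, values as JSON. servo_tool: Moves the arm, as the interface text tells. Its arguments: {"type":"object","properties":{"commands":{"type":"array","items":{"type":"number"}},"jaw":{"type":"number"},"newtons":{"type":"number"}},"required":["commands"]}

```bash
ls; mkdir -p pics
python3 - <<'E'
from cell import monitor, read_camera, camera_info, env, look_for
import cv2
print(monitor.get_obs())
for n in ("top","side"):
    p,d=read_camera(n); cv2.imwrite(f"pics/{n}0.png",p[:,:,::-1]); import numpy as np; np.save(f"pics/{n}0d.npy",d)
    print(n,camera_info(n))
E
```

```text
pics
{'time_s': 0.0, 'qpos': array([-70.86621069,  18.4388705 ,  -4.01392673,  83.17494631,
         1.29561284,  78.54163059,  -3.26281785]), 'joint_velocities': array([-0.07344726,  0.02452747, -0.03072594, -0.00017213, -0.04793461,
       -0.01026747, -0.00322262]), 'effort': array([ 5.56428495e-04, -4.91274011e+01, -4.03515631e-01, -3.12531781e+01,
       -6.38191542e-02,  4.33324242e-02,  1.67643548e-04]), 'tool_pos': array([0.20425371, 0.61642782, 0.19346312]), 'tool_rot': array([-1.79889825e+02,  6.92860378e-03,  1.61671750e+02]), 'force': array([-0.30914371,  0.46874064,  0.00274995]), 'wrist_torque': array([ 0.01928507, -0.05481583,  0.04165258]), 'grip_width': 0.08703575313330213}
top {'camera_matrix': array([[377.75048141,   0.        , 317.2042401 ],
       [  0.        , 377.75048141, 201.04193692],
       [  0.        ,   0.        ,   1.        ]]), 'R': array([[-0.01975649, -0.99965306, -0.01741971],
       [-0.98683856,  0.02229422, -0.16016435],
       [ 0.16049715,  0.01402615, -0.98693664]]), 't': array([-0.02022139,  0.53371788,  0.94729959])}
side {'camera_matrix': array([[363.44134689,   0.        , 317.64944331],
       [  0.        , 363.44134689, 197.05696434],
       [  0.        ,   0.        ,   1.        ]]), 'R': array([[-0.91399484, -0.405549  ,  0.01197618],
       [-0.23405456,  0.50292327, -0.83203764],
       [ 0.33140894, -0.7632812 , -0.55458987]]), 't': array([0.47355227, 0.17511921, 0.68579768])}
```

View pics/top0.png

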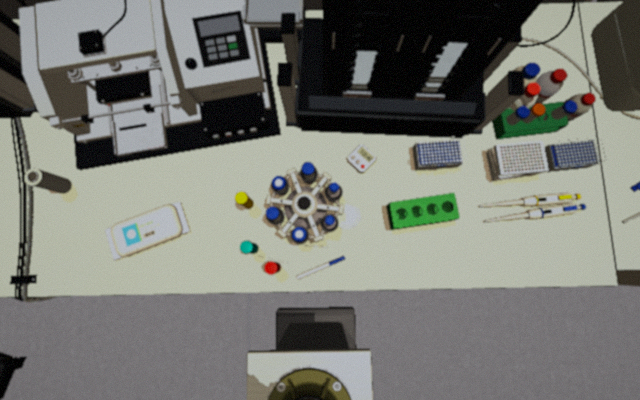

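View pics/side0.png

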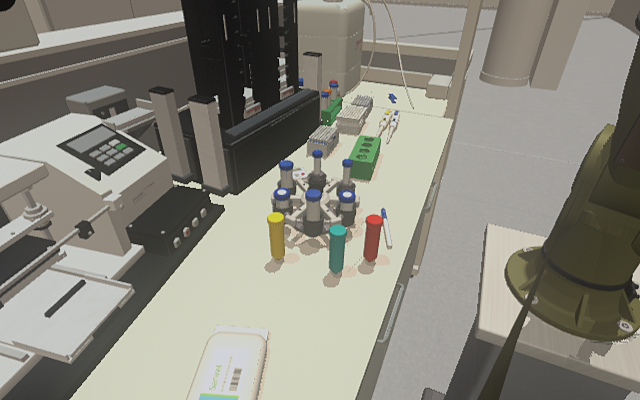

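```bash
cat > h.py <<'E'
from cell import monitor, read_camera, camera_info, env, look_for
import numpy as np, cv2
def depro(n,u,v,d):
    c=camera_info(n);K=c["camera_matrix"]
    p=np.array([(u-K[0,2])/K[0,0]*d,(v-K[1,2])/K[1,1]*d,d*np.ones_like(u,dtype=float)])
    return (c["R"].T@(p.reshape(3,-1)-c["t"][:,None])).reshape((3,)+np.shape(d))
def cloud(n,d):
    v,u=np.mgrid[0:400,0:640].astype(float)
    return depro(n,u,v,d)
def proj(n,X):
    c=camera_info(n);q=c["camera_matrix"]@(c["R"]@np.asarray(X,float)+c["t"]);return q[:2]/q[2]
E
python3 - <<'E'
from h import *
t=cv2.imread("pics/top0.png");s=cv2.imread("pics/side0.png")
a=cv2.resize(t[145:285,220:380],None,fx=3,fy=3,interpolation=cv2.INTER_CUBIC)
b=cv2.resize(s[130:260,250:380],None,fx=3.2,fy=3.2,interpolation=cv2.INTER_CUBIC)
h=max(len(a),len(b));o=np.zeros((h,790,3),np.uint8)
a=cv2.resize(a,(400,350));b=b[:, :390]
o=np.zeros((420,790,3),np.uint8);o[:350,:400]=a;bb=cv2.resize(b,(390,390));o[:390,400:]=bb
cv2.imwrite("pics/z0.png",o)
P=cloud("top",np.load("pics/top0d.npy"))
hsv=cv2.cvtColor(t,cv2.COLOR_BGR2HSV)
x,y,z=P
m=((z>0.09)&(z<0.16)&(x>0.4)&(x<0.85)&(abs(y-0.0)<0.2)).astype(np.uint8)
n,l,st,ce=cv2.connectedComponentsWithStats(m)
for i in range(1,n):
    if st[i,4]>15:
        k=l==i; zt=np.percentile(z[k],90); k2=k&(z>zt-.008)
        print(ce[i].round(),st[i,4],zt.round(4),x[k2].mean().round(4),y[k2].mean().round(4),k2.sum(), np.median(t[k2],0))
for lab in ("rotor","tube_rack","tube_long_a","tube_short_a","tube_slim_a"):
    for n_ in("top","side"):
        print(lab,n_,[(np.round(r["box"]).tolist(),round(r["conf"],2)) for r in look_for(n_,lab)])
E
```

```text
[326. 106.] 1930 0.1592 0.7709 -0.0458 1022 [19. 17. 16.]
[240.  79.] 827 0.1544 0.8394 0.1596 345 [177. 174. 170.]
[378.  98.] 20 0.1593 0.7626 -0.184 20 [32.5 31.  29.5]
[308. 170.] 158 0.1301 0.5998 -0.012 133 [144.  58.  26.]
[279. 183.] 160 0.1033 0.5714 0.063 153 [139.  72.  53.]
[334. 188.] 86 0.1401 0.5501 -0.0736 74 [138.5  58.   27.5]
[242. 198.] 143 0.1117 0.5345 0.154 132 [  0. 185. 181.]
[304. 203.] 106 0.0947 0.5214 0.0011 106 [30.  32.  33.5]
[273. 214.] 152 0.1301 0.4928 0.075 136 [143.  58.  28.]
[330. 220.] 79 0.1406 0.4715 -0.0613 76 [138.   61.   31.5]
[299. 234.] 164 0.1032 0.4427 0.0133 162 [150.5  78.   53. ]
[246. 247.] 145 0.1116 0.4144 0.1408 138 [138. 160.   0.]
rotor top [([264.0, 166.0, 77.0, 79.0], 0.82)]
rotor side [([271.0, 176.0, 86.0, 61.0], 0.61)]
tube_rack top [([385.0, 193.0, 73.0, 37.0], 0.85)]
tube_rack side [([352.0, 136.0, 30.0, 44.0], 0.68)]
tube_long_a top [([263.0, 261.0, 18.0, 13.0], 0.72), ([240.0, 240.0, 16.0, 15.0], 0.71), ([235.0, 193.0, 19.0, 13.0], 0.69), ([268.0, 206.0, 14.0, 13.0], 0.53)]
tube_long_a side [([267.0, 212.0, 19.0, 47.0], 0.84), ([278.0, 156.0, 16.0, 33.0], 0.83), ([332.0, 160.0, 18.0, 31.0], 0.68), ([305.0, 189.0, 18.0, 32.0], 0.66), ([364.0, 214.0, 18.0, 49.0], 0.63), ([325.0, 224.0, 22.0, 53.0], 0.55)]
tube_short_a top [([274.0, 174.0, 12.0, 17.0], 0.74), ([292.0, 230.0, 13.0, 12.0], 0.66)]
tube_short_a side [([271.0, 184.0, 18.0, 26.0], 0.65), ([339.0, 190.0, 17.0, 20.0], 0.61)]
tube_slim_a top [([325.0, 215.0, 13.0, 15.0], 0.54), ([326.0, 182.0, 16.0, 18.0], 0.48)]
tube_slim_a side [([336.0, 162.0, 17.0, 27.0], 0.87), ([309.0, 150.0, 16.0, 31.0], 0.62)]
```

View pics/z0.png

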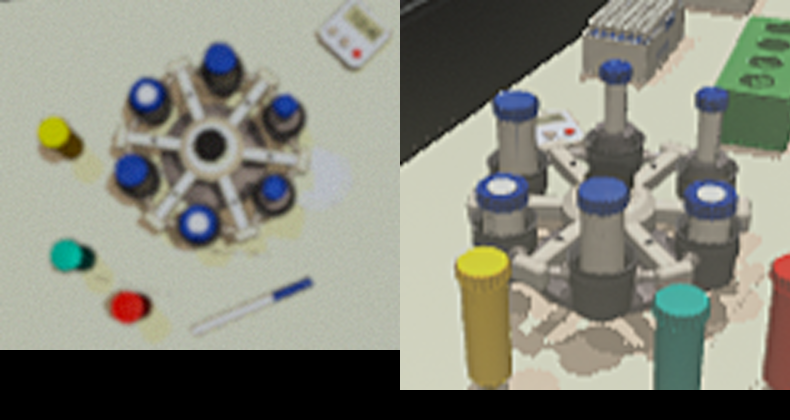

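Run:
```python
from h import *
from scipy.optimize import least_squares
t=cv2.imread("pics/top0.png")
P=cloud("top",np.load("pics/top0d.npy")); x,y,z=P
names=["L1","S1","M1","L2","M2","S2"]
c=dict(L1=(.6,-.012,.129,.017),S1=(.571,.063,.102,.017),M1=(.55,-.0736,.139,.011),L2=(.493,.075,.129,.017),M2=(.4715,-.061,.139,.011),S2=(.443,.013,.102,.017))
ph=dict(L1=0,M1=-60,M2=-120,S2=180,L2=120,S1=60)
cen={}
for n in names:
    a=np.array(c[n])
    k=(np.hypot(x-a[0],y-a[1])<.03)&(abs(z-a[2])<.005)
    q=np.array([x[k],y[k]]).T.astype(np.float32)
    (cx,cy),r=cv2.minEnclosingCircle(q)
    cen[n]=q.mean(0); print(n,k.sum(),q.mean(0).round(4),(round(cx,4),round(cy,4)),round(r,4),z[k].mean().round(4))
f=lambda p:np.concatenate([np.array([p[0]+.08*np.cos(p[2]+np.radians(ph[n])),p[1]+.08*np.sin(p[2]+np.radians(ph[n]))])-cen[n] for n in names])
s=least_squares(f,[.52,0,-.17]);p=s.x;print(p[:2],np.degrees(p[2]),(f(p)*1000).round(1))
for n in names: print(n,(p[0]+.08*np.cos(p[2]+np.radians(ph[n]))).round(4),(p[1]+.08*np.sin(p[2]+np.radians(ph[n]))).round(4))
# rack
hsv=cv2.cvtColor(t,cv2.COLOR_BGR2HSV)
k=(x>.4)&(x<.62)&(y<-.13)&(y>-.45)&(z>.05)&(z<.068)&(hsv[...,0]>40)&(hsv[...,0]<80)&(hsv[...,1]>120)
q=np.array([x[k],y[k]]).T.astype(np.float32); r=cv2.minAreaRect(q);print("rack",k.sum(),r,z[k].mean())
k=(x>.4)&(x<.62)&(y<-.13)&(y>-.45)&(z>.05)
# furniture
for y0 in np.arange(-.45,.5,.05):
    for zl in (.05,.15,.25,.35):
        k=(y>y0)&(y<y0+.05)&(z>zl)&(z<zl+.5)&(x>.62)
        if k.sum(): print(round(y0,2),zl,np.percentile(x[k],1).round(3),end=" | ")
    print()
```

```text
L1 132 [ 0.5998 -0.0119] (0.6008, -0.0118) 0.0166 0.1283
S1 150 [0.5717 0.0629] (0.5715, 0.0632) 0.0176 0.1015
M1 73 [ 0.5502 -0.0738] (0.5501, -0.0739) 0.0115 0.1382
L2 133 [0.493  0.0752] (0.4923, 0.0753) 0.0163 0.1284
M2 74 [ 0.4717 -0.0615] (0.4719, -0.0613) 0.0115 0.1382
S2 157 [0.4427 0.0133] (0.443, 0.0136) 0.018 0.1012
[0.52150553 0.00071365] -8.966068328703225 [ 0.7  0.1  0.2  0.  -0.  -0.2 -0.2  0.2 -0.5 -0.  -0.2 -0.1]
L1 0.6005 -0.0118
S1 0.5718 0.0629
M1 0.5502 -0.074
L2 0.4928 0.0754
M2 0.4712 -0.0615
S2 0.4425 0.0132
rack 1262 ((0.4997468888759613, -0.3037847876548767), (0.06685979664325714, 0.1675463616847992), 7.457993030548096) 0.05825517988154942
-0.45 0.05 0.64 | -0.45 0.15 0.705 | -0.45 0.25 0.715 | 
-0.4 0.05 0.629 | -0.4 0.15 0.709 | -0.4 0.25 0.748 | -0.4 0.35 0.748 | 
-0.35 0.05 0.633 | -0.35 0.15 0.713 | -0.35 0.25 0.747 | -0.35 0.35 0.746 | 
-0.3 0.05 0.709 | -0.3 0.15 0.715 | -0.3 0.25 0.756 | -0.3 0.35 0.756 | 
-0.25 0.05 0.713 | -0.25 0.15 0.718 | -0.25 0.25 0.758 | -0.25 0.35 0.757 | 
-0.2 0.05 0.717 | -0.2 0.15 0.722 | -0.2 0.25 0.761 | -0.2 0.35 0.761 | 
-0.15 0.05 0.721 | -0.15 0.15 0.723 | -0.15 0.25 0.763 | -0.15 0.35 0.762 | 
-0.1 0.05 0.725 | -0.1 0.15 0.726 | -0.1 0.25 0.769 | -0.1 0.35 0.769 | 
-0.05 0.05 0.727 | -0.05 0.15 0.727 | 
-0.0 0.05 0.735 | -0.0 0.15 0.736 | -0.0 0.25 0.749 | 
0.05 0.05 0.741 | 0.05 0.15 0.934 | 
0.1 0.05 0.731 | 0.1 0.15 0.841 | 
0.15 0.05 0.724 | 0.15 0.15 0.833 | 
0.2 0.05 0.716 | 0.2 0.15 0.825 | 
0.25 0.05 0.719 | 0.25 0.15 0.753 | 
0.3 0.05 0.752 | 0.3 0.15 0.752 | 
0.35 0.05 0.685 | 0.35 0.15 0.743 | 
0.4 0.05 0.672 | 0.4 0.15 0.738 | 0.4 0.25 0.849 | 
0.45 0.05 0.669 | 0.45 0.15 0.731 | 0.45 0.25 0.843 |
```

Call:
servo_tool(
  commands=[0,0,-22,0,0,-6.1,0,0,-22,0,0,-6.1,0,0,-21,0,0,-6.1,-26,-42,0,0,0,0,-26,-42,0,0,0,0,-26,-42,0,0,0,0,-26,-42,0,0,0,0],
  jaw=58,
  newtons=25,
)

```text
time_s: 1.3
tool_pos: [0.3092, 0.4473, 0.2598]
tool_rot: [180.0, 0.0, 180.0]
force: [0.1, 0.7, -1.2]
grip_width: 0.0583
```

Call:
servo_tool(
  commands=[-26,-41,0,0,0,0,-26,-41,0,0,0,0,-26,-41,0,0,0,0,-26,-41,0,0,0,0,-26,-41,0,0,0,0,-26,-41,0,0,0,0,-26,-41,0,0,0,0,-26,-41,0,0,0,0,-26,-41,0,0,0,0,-26,-41,0,0,0,0],
)

```text
time_s: 2.3
tool_pos: [0.569, 0.0372, 0.26]
tool_rot: [180.0, 0.1, 180.0]
force: [1.0, 0.4, -0.2]
grip_width: 0.0583
```

Call:
servo_tool(
  commands=[-16,-25,0,0,0,0,-15.5,-24,0,0,0,0,0,0,35,0,0,0,0,0,35,0,0,0,0,0,25,0,0,0,0,0,5,0,0,0,0,0,0,0,0,0],
)

```text
time_s: 3.0
tool_pos: [0.5993, -0.01, 0.1593]
tool_rot: [-180.0, -0.1, 180.0]
force: [-1.2, -0.7, -0.6]
grip_width: 0.0582
```

Call:
servo_tool(
  commands=[-1,-1.5,20,0,0,0,0,0,20,0,0,0,0,0,17,0,0,0,0,0,0,0,0,0],
)

```text
time_s: 3.4
tool_pos: [0.6003, -0.0114, 0.1023]
tool_rot: [180.0, -0.1, 180.0]
force: [0.4, -0.7, 1.0]
grip_width: 0.0582
```

Call:
servo_tool(
  commands=[0,0,0,0,0,0,0,0,0,0,0,0,0,0,0,0,0,0,0,0,0,0,0,0,0,0,0,0,0,0,0,0,0,0,0,0],
  jaw=20,
)

```text
time_s: 4.0
tool_pos: [0.6007, -0.0116, 0.1027]
tool_rot: [180.0, 0.0, 180.0]
force: [-0.3, 0.7, -0.4]
grip_width: 0.0224
```

Run:
```python
from h import *
p,d=read_camera("side"); o=cv2.resize(p[100:260,250:410,::-1],None,fx=3.7,fy=3.7,interpolation=cv2.INTER_CUBIC); cv2.imwrite("pics/g1.png",o)
o=monitor.get_obs();print(o['tool_pos'],o['grip_width'],o['time_s'])
```

```text
[ 0.60066642 -0.01157745  0.10266365] 0.021658505478872537 4.05
```

View pics/g1.png

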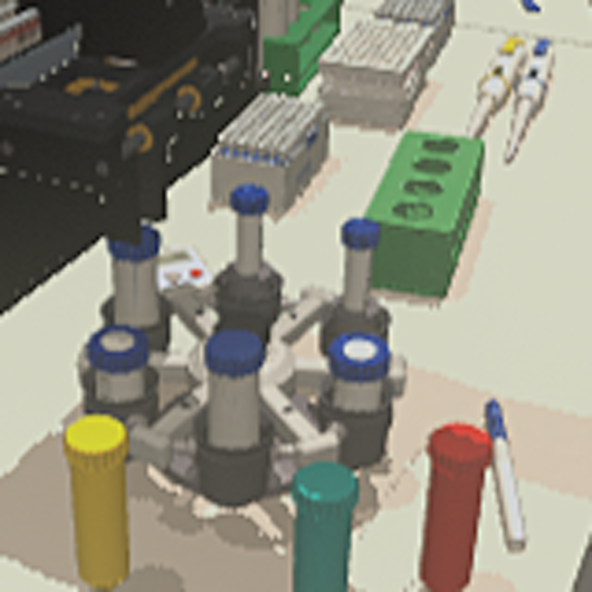

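Run:
```python
from h import *
p,d=read_camera("side");pt,dt=read_camera("top")
np.save("pics/sd.npy",d);np.save("pics/td.npy",dt)
T=monitor.get_obs()['tool_pos']
print(proj("side",T),proj("top",T),proj("side",T+[0,0,.019]))
a=cv2.resize(p[100:200,230:350,::-1],(480,400),interpolation=cv2.INTER_CUBIC)
b=cv2.resize(pt[110:210,260:340,::-1],(320,400),interpolation=cv2.INTER_CUBIC)
cv2.imwrite("pics/g2.png",np.hstack([a,b]))
cv2.imwrite("pics/g3.png",p[:,:,::-1])
```

```text
[287.47123699 172.47316161] [308.26564823 170.70541959] [287.18647346 165.206136  ]
```

View pics/g2.png

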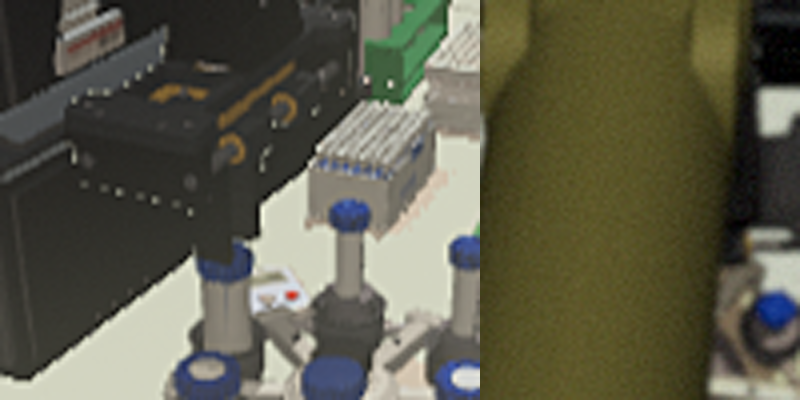

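View pics/g3.png

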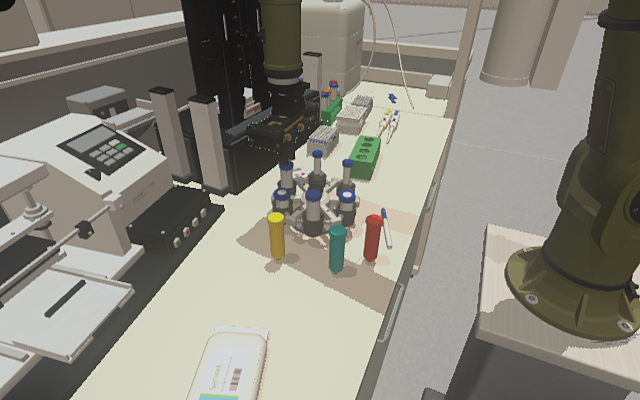

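Run:
```python
from h import *
d=np.load("pics/sd.npy");X=cloud("side",d)
for v in range(152,176,2):
    print(v,[tuple((X[:,v,u]*1000).astype(int)) for u in range(277,299,3)])
```

```text
152 [(np.int64(612), np.int64(10), np.int64(162)), (np.int64(567), np.int64(75), np.int64(201)), (np.int64(596), np.int64(11), np.int64(166)), (np.int64(591), np.int64(8), np.int64(165)), (np.int64(600), np.int64(-21), np.int64(150)), (np.int64(593), np.int64(-22), np.int64(151)), (np.int64(726), np.int64(-293), np.int64(0)), (np.int64(719), np.int64(-299), np.int64(-1))]
154 [(np.int64(722), np.int64(-174), np.int64(48)), (np.int64(604), np.int64(10), np.int64(159)), (np.int64(598), np.int64(9), np.int64(160)), (np.int64(590), np.int64(10), np.int64(162)), (np.int64(601), np.int64(-24), np.int64(143)), (np.int64(592), np.int64(-22), np.int64(146)), (np.int64(721), np.int64(-283), np.int64(-1)), (np.int64(714), np.int64(-289), np.int64(-2))]
156 [(np.int64(722), np.int64(-174), np.int64(42)), (np.int64(606), np.int64(8), np.int64(153)), (np.int64(599), np.int64(7), np.int64(153)), (np.int64(591), np.int64(8), np.int64(156)), (np.int64(600), np.int64(-21), np.int64(140)), (np.int64(593), np.int64(-22), np.int64(141)), (np.int64(714), np.int64(-269), np.int64(0)), (np.int64(707), np.in
[... 2693 characters left out ...]
2)), (np.int64(613), np.int64(0), np.int64(106)), (np.int64(604), np.int64(1), np.int64(109)), (np.int64(596), np.int64(2), np.int64(112)), (np.int64(592), np.int64(-4), np.int64(109)), (np.int64(591), np.int64(-16), np.int64(103)), (np.int64(657), np.int64(-157), np.int64(14)), (np.int64(648), np.int64(-159), np.int64(15))]
174 [(np.int64(711), np.int64(-150), np.int64(-1)), (np.int64(614), np.int64(-1), np.int64(100)), (np.int64(602), np.int64(6), np.int64(107)), (np.int64(597), np.int64(1), np.int64(106)), (np.int64(591), np.int64(-2), np.int64(105)), (np.int64(590), np.int64(-13), np.int64(99)), (np.int64(649), np.int64(-141), np.int64(18)), (np.int64(643), np.int64(-148), np.int64(15))]
```

Call:
servo_tool(
  commands=[0,0,-25,0,0,0,0,0,-25,0,0,0,0,0,0,0,0,0,0,0,0,0,0,0],
  jaw=58,
)

```text
time_s: 4.55
tool_pos: [0.6009, -0.0116, 0.1529]
tool_rot: [180.0, 0.1, 180.0]
force: [-1.0, -0.2, -1.3]
grip_width: 0.0448
```

```bash
cat > look.py <<'E'
from h import *
import sys
p,d=read_camera("side"); o=monitor.get_obs();T=o['tool_pos'];print(T,o['grip_width'])
u,v=proj("side",T+[0,0,.03]).astype(int)
a=cv2.resize(p[max(v-50,0):v+50,u-60:u+60,::-1],(720,600),interpolation=cv2.INTER_CUBIC)
cv2.imwrite(f"pics/{sys.argv[1]}.png",a)
X=cloud("side",d);q=X[:,v-50:v+50,u-60:u+60].reshape(3,-1)
for zz in np.arange(-.06,.07,.005):
    k=(abs(q[0]-T[0])<.012)&(abs(q[1]-T[1])<.05)&(abs(q[2]-T[2]-zz)<.0025)
    if k.sum()>2: print("dz",round(zz*1000),k.sum(),"y",np.percentile(q[1][k]-T[1],[5,50,95]).round(3),"x",np.percentile(q[0][k]-T[0],[5,50,95]).round(3))
E
python3 look.py g4
```

```text
[ 0.60018771 -0.01150923  0.15191199] 0.048445305983070445
dz -60 21 y [0.002 0.013 0.017] x [-0.01  -0.003  0.01 ]
dz -55 24 y [-0.003  0.013  0.016] x [-0.01  -0.004  0.009]
dz -50 21 y [0.001 0.013 0.015] x [-0.009 -0.005  0.009]
dz -45 22 y [0.001 0.012 0.016] x [-0.01  -0.004  0.006]
dz -40 22 y [0.005 0.013 0.016] x [-0.01  -0.003  0.008]
dz -35 17 y [0.007 0.016 0.017] x [-0.011 -0.003  0.008]
dz -30 28 y [-0.001  0.014  0.017] x [-0.011 -0.003  0.011]
dz -25 66 y [-0.011  0.005  0.016] x [-0.009  0.001  0.01 ]
dz 30 34 y [-0.027 -0.021  0.032] x [-0.009 -0.002  0.011]
dz 35 45 y [-0.027  0.024  0.033] x [-0.009 -0.     0.01 ]
dz 40 42 y [-0.027  0.027  0.033] x [-0.009 -0.001  0.01 ]
dz 45 41 y [-0.028 -0.02   0.033] x [-0.009 -0.002  0.01 ]
dz 50 43 y [-0.028 -0.02   0.033] x [-0.008 -0.001  0.01 ]
dz 55 43 y [-0.029 -0.021  0.034] x [-0.009 -0.001  0.01 ]
dz 60 44 y [-0.028  0.028  0.035] x [-0.009  0.     0.011]
dz 65 43 y [-0.027  0.028  0.035] x [-0.009 -0.001  0.011]
```

View pics/g4.png

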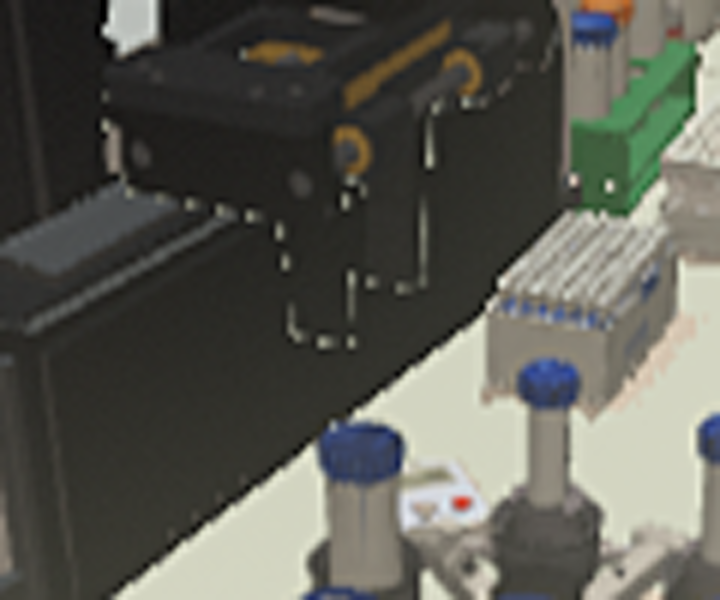

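Call:
servo_tool(
  commands=[0,0,25,0,0,0,0,0,25,0,0,0,0,0,20,0,0,0,0,0,8,0,0,0,0,0,0,0,0,0],
)

```text
time_s: 5.1
tool_pos: [0.599, -0.0116, 0.0725]
tool_rot: [-180.0, -0.2, 180.0]
force: [0.5, -0.4, -0.4]
grip_width: 0.0578
```

Call:
servo_tool(
  commands=[0,0,0,0,0,0,0,0,0,0,0,0,0,0,0,0,0,0,0,0,0,0,0,0,0,0,0,0,0,0],
  jaw=10,
)

```text
time_s: 5.6
tool_pos: [0.6011, -0.0114, 0.0752]
tool_rot: [180.0, 0.1, 180.0]
force: [0.1, -0.2, 1.5]
grip_width: 0.0331
```

Call:
servo_tool(
  commands=[0,0,-10,0,0,0,0,0,-25,0,0,0,0,0,-35,0,0,0,0,0,-35,0,0,0,0,0,-30,0,0,0,0,0,0,0,0,0],
)

```text
time_s: 6.2
tool_pos: [0.6035, -0.012, 0.2154]
tool_rot: [179.9, 0.5, 180.0]
force: [0.0, 0.1, 0.2]
grip_width: 0.033
```

```bash
python3 look.py g5 | head -3
```

```text
[ 0.60214682 -0.01182264  0.21264706] 0.033151316146382434
dz -50 7 y [0.    0.005 0.009] x [-0.002  0.001  0.004]
dz -45 9 y [0.005 0.009 0.011] x [-0.005  0.     0.008]
```

View pics/g5.png

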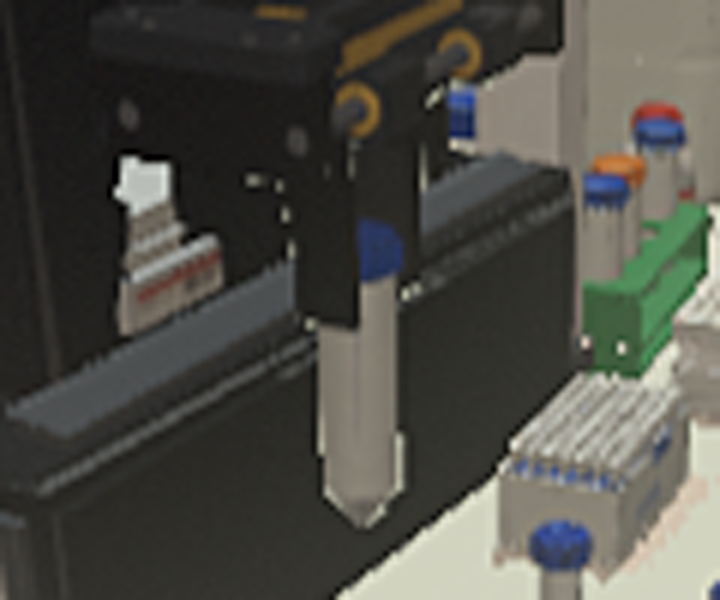

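Call:
servo_tool(
  commands=[8,-17,0,0,0,0,18,-39,0,0,0,0,18,-39,0,0,0,0,18,-39,0,0,0,0,18,-39,0,0,0,0,18,-39,0,0,0,0,10.5,-21,0,0,0,0,0,0,0,0,0,0,0,0,0,0,0,0],
)

```text
time_s: 7.15
tool_pos: [0.4904, -0.245, 0.2083]
tool_rot: [179.9, -0.1, 179.9]
force: [0.3, 0.2, -0.3]
grip_width: 0.0332
```

Call:
servo_tool(
  commands=[-1,0.5,25,0,0,0,0,0,30,0,0,0,0,0,25,0,0,0,0,0,0,0,0,0,0,0,0,0,0,0],
)

```text
time_s: 7.65
tool_pos: [0.4931, -0.243, 0.1294]
tool_rot: [180.0, -0.1, -179.9]
force: [1.2, -0.3, 0.1]
grip_width: 0.0328
```

```bash
python3 look.py g6 | head -3
```

```text
[ 0.49385101 -0.24355895  0.13037117] 0.033204835554165334
dz -55 3 y [0.004 0.005 0.006] x [-0.001  0.002  0.004]
dz -50 6 y [0.005 0.009 0.012] x [-0.005 -0.001  0.005]
```

View pics/g6.png

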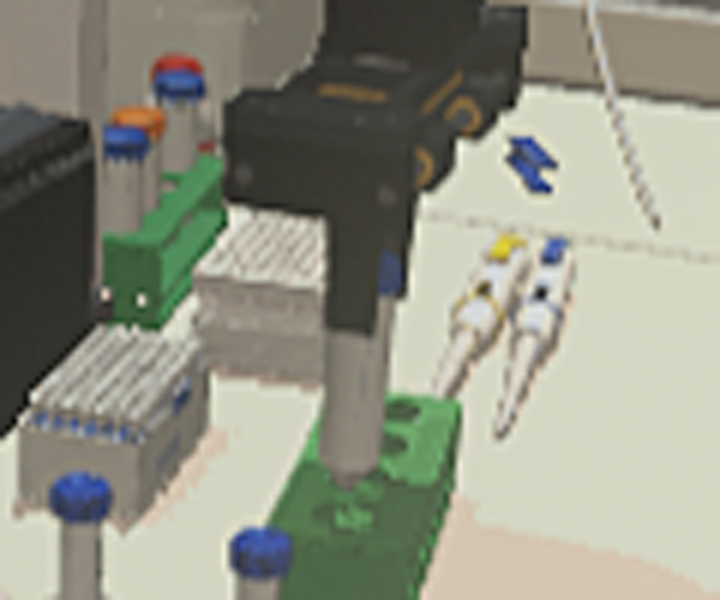

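Call:
servo_tool(
  commands=[1,0,15,0,0,0,0,0,20,0,0,0,0,0,20,0,0,0,0,0,10,0,0,0,0,0,0,0,0,0,0,0,0,0,0,0],
)

```text
time_s: 8.3
tool_pos: [0.4923, -0.2442, 0.065]
tool_rot: [-180.0, 0.0, 180.0]
force: [-0.5, 0.4, -1.4]
grip_width: 0.033
```

Call:
servo_tool(
  commands=[0,0,4,0,0,0,0,0,0,0,0,0,0,0,0,0,0,0],
)

```text
time_s: 8.6
tool_pos: [0.4924, -0.2441, 0.061]
tool_rot: [-180.0, 0.1, 180.0]
force: [0.1, 0.2, -0.5]
grip_width: 0.033
```

Call:
servo_tool(
  commands=[0,0,0,0,0,0,0,0,0,0,0,0,0,0,0,0,0,0,0,0,0,0,0,0,0,0,0,0,0,0,0,0,-10,0,0,0,0,0,-30,0,0,0,0,0,-35,0,0,0,0,0,-25,0,0,0],
  jaw=58,
)

```text
time_s: 9.5
tool_pos: [0.4927, -0.2447, 0.1634]
tool_rot: [-180.0, 0.1, 179.9]
force: [0.6, 0.1, 0.0]
grip_width: 0.0578
```

```bash
python3 look.py g7 | head -3
```

```text
[ 0.4948566  -0.24569011  0.16735143] 0.057863774928736504
dz -60 18 y [0.008 0.011 0.014] x [-0.009 -0.002  0.009]
dz -55 37 y [-0.016  0.001  0.012] x [-0.01  -0.001  0.01 ]
```

View pics/g7.png

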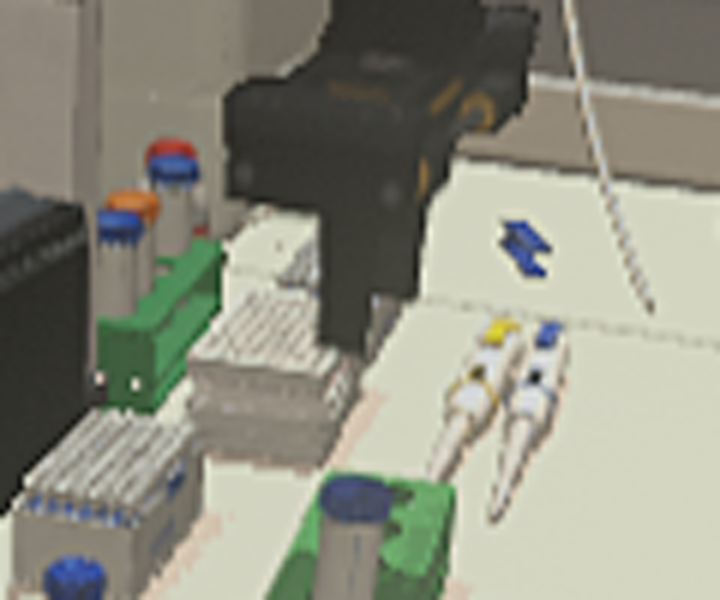

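Call:
servo_tool(
  commands=[-5,18,0,0,0,0,-11,43,0,0,0,0,-11,43,0,0,0,0,-11,43,0,0,0,0,-11,43,0,0,0,0,-11,43,0,0,0,0,-11,43,0,0,0,0,-8.5,31,0,0,0,0,0,0,0,0,0,0,0,0,0,0,0,0],
)

```text
time_s: 10.55
tool_pos: [0.5717, 0.0632, 0.1608]
tool_rot: [-180.0, 0.0, -179.9]
force: [-0.2, -0.8, -0.7]
grip_width: 0.0578
```

Call:
servo_tool(
  commands=[0,0,20,0,0,0,0,0,25,0,0,0,0,0,10,0,0,0,0,0,0,0,0,0,0,0,0,0,0,0],
)

```text
time_s: 11.05
tool_pos: [0.5722, 0.062, 0.1065]
tool_rot: [-180.0, 0.1, 179.9]
force: [0.3, -0.0, -0.3]
grip_width: 0.0586
```

Call:
servo_tool(
  commands=[0,0.5,20,0,0,0,0,0,20,0,0,0,0,0,14,0,0,0,0,0,0,0,0,0,0,0,0,0,0,0],
)

```text
time_s: 11.55
tool_pos: [0.5722, 0.0633, 0.0524]
tool_rot: [180.0, 0.1, 180.0]
force: [0.3, 1.1, 0.1]
grip_width: 0.0577
```

Call:
servo_tool(
  commands=[0,0,0,0,0,0,0,0,0,0,0,0,0,0,0,0,0,0,0,0,0,0,0,0,0,0,0,0,0,0],
  jaw=10,
)

```text
time_s: 12.05
tool_pos: [0.5719, 0.0635, 0.0519]
tool_rot: [180.0, 0.0, 180.0]
force: [-0.1, -0.4, 1.5]
grip_width: 0.0331
```

Call:
servo_tool(
  commands=[0,0,-10,0,0,0,0,0,-25,0,0,0,0,0,-30,0,0,0,0,0,-20,0,0,0,-7,-18,0,0,0,0,-14,-37,0,0,0,0,-8,-20,0,0,0,0,0,0,0,0,0,0,0,0,0,0,0,0],
)

```text
time_s: 12.95
tool_pos: [0.6006, -0.0117, 0.1369]
tool_rot: [180.0, -0.0, 179.9]
force: [0.3, 0.7, -0.5]
grip_width: 0.0331
```

```bash
python3 look.py g8 | head -3
```

```text
[ 0.60045944 -0.01047781  0.13677168] 0.032983594174703854
dz -30 4 y [0.    0.002 0.004] x [-0.002  0.001  0.003]
dz -25 7 y [0.004 0.007 0.01 ] x [-0.004  0.002  0.005]
```

View pics/g8.png

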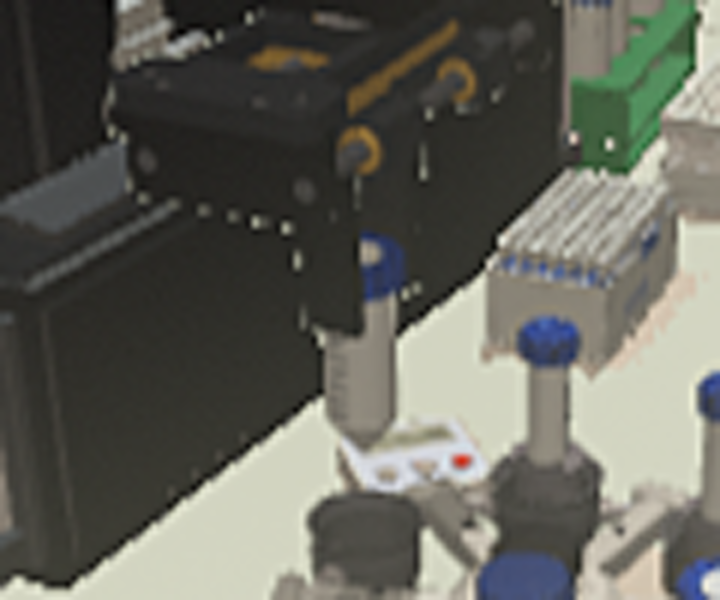

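Call:
servo_tool(
  commands=[0,0,15,0,0,0,0,0,20,0,0,0,0,0,20,0,0,0,0,0,20,0,0,0,0,0,7,0,0,0,0,0,0,0,0,0,0,0,0,0,0,0],
)

```text
time_s: 13.7
tool_pos: [0.6008, -0.0111, 0.0549]
tool_rot: [180.0, 0.0, -180.0]
force: [0.3, 0.5, 0.1]
grip_width: 0.033
```

Call:
servo_tool(
  commands=[0,0,2,0,0,0,0,0,0,0,0,0],
)

```text
time_s: 13.9
tool_pos: [0.6009, -0.0115, 0.053]
tool_rot: [180.0, 0.0, 180.0]
force: [0.0, -0.3, -0.7]
grip_width: 0.033
```

Call:
servo_tool(
  commands=[0,0,0,0,0,0,0,0,0,0,0,0,0,0,0,0,0,0,0,0,0,0,0,0,0,0,0,0,0,0,0,0,-15,0,0,0,0,0,-35,0,0,0,0,0,-35,0,0,0,0,0,-22,0,0,0],
  jaw=58,
)

```text
time_s: 14.8
tool_pos: [0.602, -0.0119, 0.1637]
tool_rot: [180.0, 0.3, 180.0]
force: [1.2, -0.6, 0.5]
grip_width: 0.0579
```

Call:
servo_tool(
  commands=[14,-17,0,0,0,0,22,-28,0,0,0,0,14.5,-17,0,0,0,0,0,0,0,0,0,0,0,0,15,0,0,0,0,0,20,0,0,0,0,0,0,0,0,0,0,0,0,0,0,0],
  jaw=52,
)

```text
time_s: 15.6
tool_pos: [0.55, -0.0725, 0.1238]
tool_rot: [-180.0, -0.1, -179.9]
force: [-0.2, 0.4, 0.2]
grip_width: 0.0521
```

```bash
python3 look.py g9 | head -8
```

```text
[ 0.55054023 -0.0728928   0.12453762] 0.05171873846495498
dz -60 26 y [-0.011  0.019  0.042] x [-0.011 -0.001  0.011]
dz -55 34 y [-0.013  0.013  0.022] x [-0.01  -0.004  0.01 ]
dz -50 21 y [-0.016  0.013  0.022] x [-0.01  -0.004  0.007]
dz -45 31 y [-0.004  0.009  0.016] x [-0.011 -0.005  0.009]
dz -40 24 y [-0.01   0.007  0.017] x [-0.009 -0.     0.008]
dz -35 15 y [0.001 0.007 0.01 ] x [-0.005 -0.001  0.007]
dz -30 10 y [-0.     0.007  0.009] x [-0.005  0.001  0.006]
```

View pics/g9.png

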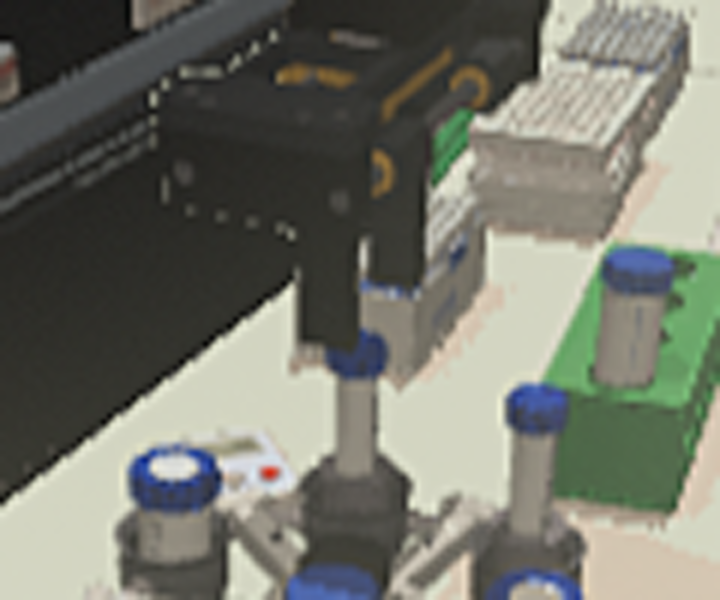

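S1 is seated in L1's old bucket (at about (175,490) in the crop), and L1 stands in the rack. The fingers straddle M1's cap.

Call:
servo_tool(
  commands=[0,-0.8,15,0,0,0,0,0,15,0,0,0,0,0,9.5,0,0,0,0,0,0,0,0,0,0,0,0,0,0,0],
)

```text
time_s: 16.15
tool_pos: [0.5499, -0.0745, 0.0847]
tool_rot: [-180.0, -0.0, 180.0]
force: [-0.3, 0.6, 0.9]
grip_width: 0.052
```

Call:
servo_tool(
  commands=[0,0,0,0,0,0,0,0,0,0,0,0,0,0,0,0,0,0,0,0,0,0,0,0,0,0,0,0,0,0,0,0,0,0,0,0],
  jaw=5,
)

```text
time_s: 16.75
tool_pos: [0.5502, -0.0743, 0.0852]
tool_rot: [180.0, 0.0, 180.0]
force: [0.6, 0.6, -0.9]
grip_width: 0.0206
```

Call:
servo_tool(
  commands=[0,0,-10,0,0,0,0,0,-25,0,0,0,0,0,-35,0,0,0,0,0,-35,0,0,0,-3,18,0,0,0,0,-6,40,0,0,0,0,-6,40,0,0,0,0,-6,38,0,0,0,0,-0.6,1,0,0,0,0,0,0,0,0,0,0],
)

```text
time_s: 17.75
tool_pos: [0.5718, 0.0638, 0.1904]
tool_rot: [-180.0, 0.0, -179.9]
force: [0.4, -0.7, 0.1]
grip_width: 0.0203
```

Call:
servo_tool(
  commands=[0,0,15,0,0,0,0,0,20,0,0,0,0,0,0,0,0,0,0,0,0,0,0,0],
)

```text
time_s: 18.15
tool_pos: [0.5713, 0.0611, 0.1546]
tool_rot: [-180.0, -0.1, 179.8]
force: [1.1, 0.0, -0.3]
grip_width: 0.0207
```

```bash
python3 look.py g10 | head -1
```

```text
[0.57190833 0.06149162 0.15539468] 0.020682247787728952
```

View pics/g10.png

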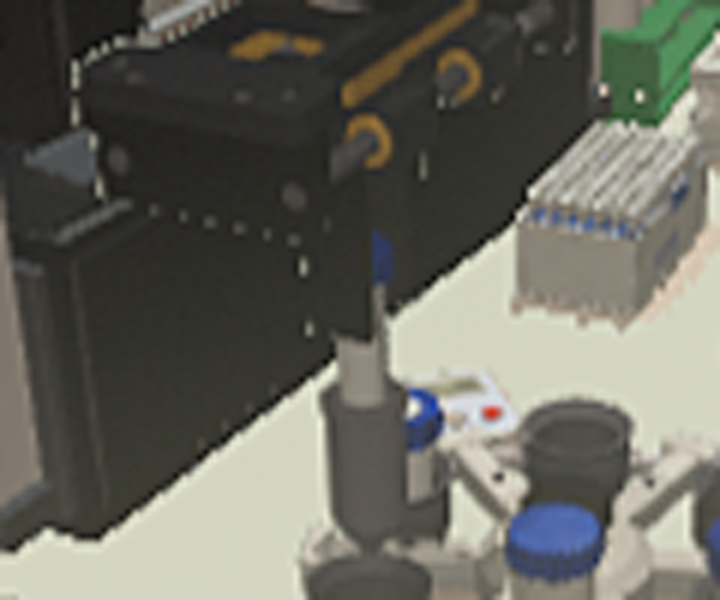

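Call:
servo_tool(
  commands=[0,1.2,12,0,0,0,0,0,20,0,0,0,0,0,20,0,0,0,0,0,15,0,0,0,0,0,0,0,0,0,0,0,0,0,0,0],
)

```text
time_s: 18.8
tool_pos: [0.572, 0.0637, 0.0883]
tool_rot: [-180.0, 0.0, 180.0]
force: [0.1, -0.3, 0.3]
grip_width: 0.0211
```

Call:
servo_tool(
  commands=[0,0,2.5,0,0,0,0,0,0,0,0,0],
)

```text
time_s: 19.0
tool_pos: [0.5722, 0.0639, 0.0861]
tool_rot: [180.0, 0.1, 180.0]
force: [1.1, 0.1, -0.9]
grip_width: 0.0206
```

Call:
servo_tool(
  commands=[0,0,0,0,0,0,0,0,0,0,0,0,0,0,0,0,0,0,0,0,0,0,0,0,0,0,-15,0,0,0,0,0,-30,0,0,0,0,0,-30,0,0,0,0,0,0,0,0,0],
  jaw=54,
)

```text
time_s: 19.8
tool_pos: [0.5752, 0.064, 0.1665]
tool_rot: [179.9, 0.5, 180.0]
force: [0.2, -0.2, -0.5]
grip_width: 0.0535
```

```bash
python3 look.py g11 | head -1
```

```text
[0.57382117 0.06398104 0.16414336] 0.053818287643281136
```

View pics/g11.png

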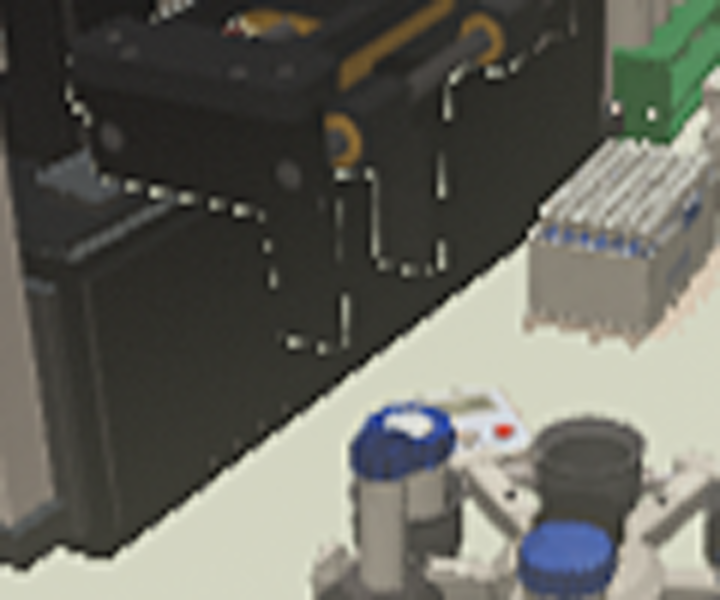

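Call:
servo_tool(
  commands=[5,-20,0,0,0,0,11,-43,0,0,0,0,11,-43,0,0,0,0,11,-43,0,0,0,0,11,-43,0,0,0,0,11,-43,0,0,0,0,11,-43,0,0,0,0,9,-30,0,0,0,0,0,0,0,0,0,0,0,0,0,0,0,0],
  jaw=58,
)

```text
time_s: 20.85
tool_pos: [0.4911, -0.2444, 0.1602]
tool_rot: [180.0, -0.0, 179.9]
force: [0.8, 1.0, -0.1]
grip_width: 0.0578
```

Call:
servo_tool(
  commands=[0,0,20,0,0,0,0,0,20,0,0,0,0,0,0,0,0,0,0,0,0,0,0,0],
)

```text
time_s: 21.25
tool_pos: [0.492, -0.2427, 0.1205]
tool_rot: [180.0, -0.0, -179.9]
force: [-0.1, 1.0, 0.4]
grip_width: 0.058
```

```bash
python3 look.py g12 | head -12
```

```text
[ 0.49244184 -0.24328397  0.12121051] 0.057632311566581655
dz -60 17 y [0.001 0.01  0.012] x [-0.011 -0.003  0.01 ]
dz -55 16 y [0.005 0.01  0.013] x [-0.01  -0.001  0.008]
dz -50 16 y [0.001 0.008 0.011] x [-0.011 -0.002  0.011]
dz -45 17 y [-0.001  0.007  0.012] x [-0.012 -0.003  0.009]
dz -40 16 y [-0.002  0.008  0.011] x [-0.011 -0.004  0.008]
dz -35 13 y [0.002 0.008 0.011] x [-0.011 -0.003  0.007]
dz -30 16 y [0.001 0.009 0.011] x [-0.011 -0.002  0.009]
dz -25 18 y [0.003 0.007 0.011] x [-0.009 -0.002  0.01 ]
dz -20 10 y [0.002 0.01  0.011] x [-0.009 -0.001  0.008]
dz -15 17 y [0.005 0.009 0.01 ] x [-0.011 -0.001  0.01 ]
dz -10 43 y [-0.017  0.     0.01 ] x [-0.011  0.001  0.01 ]
```

View pics/g12.png

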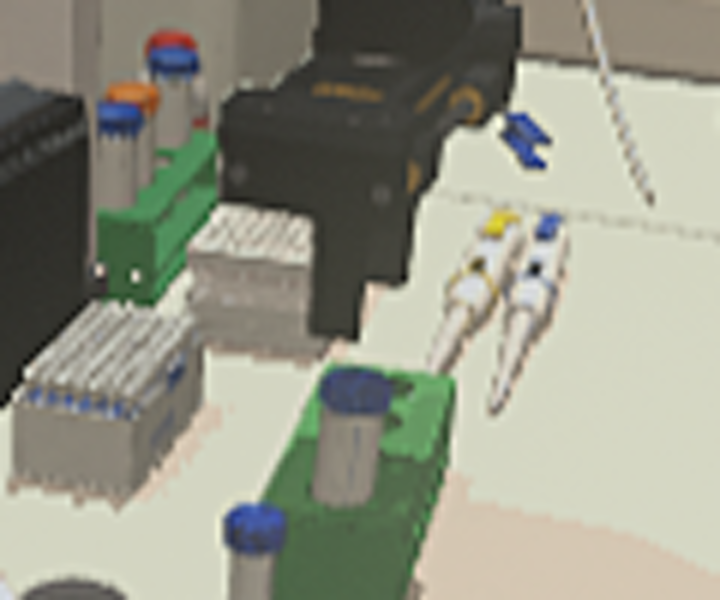

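Call:
servo_tool(
  commands=[0,-2,20,0,0,0,0,0,20,0,0,0,0,0,20,0,0,0,0,0,1,0,0,0,0,0,0,0,0,0],
)

```text
time_s: 21.8
tool_pos: [0.4922, -0.2461, 0.0604]
tool_rot: [-180.0, 0.0, -180.0]
force: [0.9, 0.5, -0.1]
grip_width: 0.0582
```

Call:
servo_tool(
  commands=[0,0,0,0,0,0,0,0,0,0,0,0,0,0,0,0,0,0,0,0,0,0,0,0,0,0,0,0,0,0],
  jaw=10,
)

```text
time_s: 22.3
tool_pos: [0.4919, -0.2462, 0.0599]
tool_rot: [-180.0, 0.0, 180.0]
force: [-0.0, -0.1, 1.2]
grip_width: 0.0324
```

Call:
servo_tool(
  commands=[0,0,-10,0,0,0,0,0,-25,0,0,0,0,0,-35,0,0,0,0,0,-30,0,0,0,-6,18,0,0,0,0,-14,42,0,0,0,0,-14,42,0,0,0,0,-14,42,0,0,0,0,-10,28,0,0,0,0,0,0,0,0,0,0],
)

```text
time_s: 23.3
tool_pos: [0.551, -0.0678, 0.1598]
tool_rot: [179.9, 0.0, -179.5]
force: [0.1, 0.3, -0.6]
grip_width: 0.0328
```

Call:
servo_tool(
  commands=[0,0,0,0,0,0,0,0,0,0,0,0],
)

```text
time_s: 23.5
tool_pos: [0.5493, -0.076, 0.1599]
tool_rot: [-180.0, 0.0, 179.9]
force: [0.2, 0.1, -0.2]
grip_width: 0.0329
```

```bash
python3 look.py g13 | head -1
```

```text
[ 0.54929455 -0.07611953  0.15989561] 0.03284992977577606
```

View pics/g13.png

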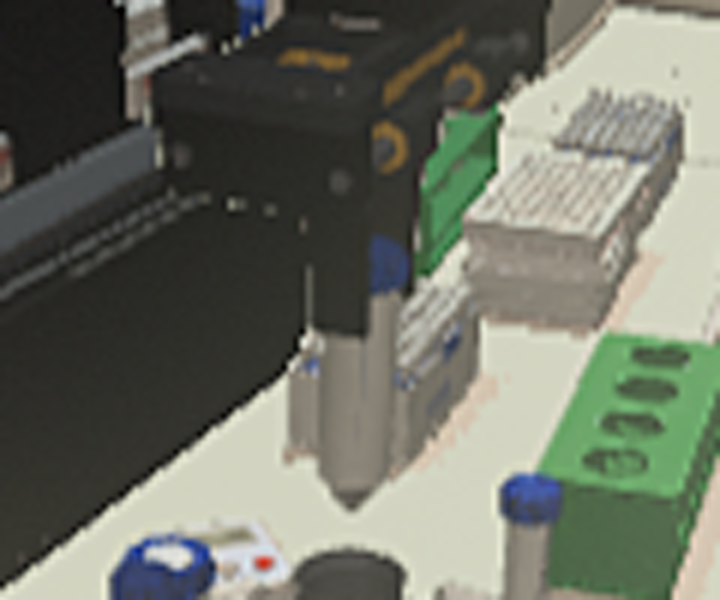

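Call:
servo_tool(
  commands=[-1,2,10,0,0,0,0,0,20,0,0,0,0,0,20,0,0,0,0,0,20,0,0,0,0,0,14,0,0,0,0,0,0,0,0,0,0,0,0,0,0,0],
)

```text
time_s: 24.25
tool_pos: [0.5505, -0.0727, 0.0753]
tool_rot: [-180.0, -0.0, 179.9]
force: [0.9, -0.4, -0.5]
grip_width: 0.0333
```

Call:
servo_tool(
  commands=[0,-0.5,1,0,0,0,0,0,0,0,0,0],
)

```text
time_s: 24.45
tool_pos: [0.5508, -0.0728, 0.0747]
tool_rot: [180.0, 0.0, 180.0]
force: [0.2, 0.2, -0.9]
grip_width: 0.0328
```

Call:
servo_tool(
  commands=[0,0,0,0,0,0,0,0,0,0,0,0,0,0,0,0,0,0,0,0,0,0,0,0,0,0,0,0,0,0,0,0,-15,0,0,0,0,0,-30,0,0,0,0,0,-40,0,0,0,0,0,-40,0,0,0],
  jaw=58,
)

```text
time_s: 25.35
tool_pos: [0.5504, -0.0729, 0.2019]
tool_rot: [-180.0, 0.0, 180.0]
force: [0.4, 0.3, 0.3]
grip_width: 0.0579
```

Call:
servo_tool(
  commands=[0,-30,0,0,0,0,0,-50,0,0,0,0,0,-50,0,0,0,0,0,-50,0,0,0,0,0,-50,0,0,0,0,0,-30,0,0,0,0,0,0,0,0,0,0,0,0,0,0,0,0],
)

```text
time_s: 26.15
tool_pos: [0.5505, -0.3332, 0.2002]
tool_rot: [180.0, 0.0, 179.9]
force: [0.1, 0.7, -0.2]
grip_width: 0.0582
```

Run:
```python
from h import *
pt,dt=read_camera("top");ps,ds=read_camera("side")
print(monitor.get_obs()['tool_pos'])
a=cv2.resize(pt[155:255,250:350,::-1],(400,400),interpolation=cv2.INTER_CUBIC);b=cv2.resize(ps[140:260,250:370,::-1],(400,400),interpolation=cv2.INTER_CUBIC)
cv2.imwrite("pics/f.png",np.hstack([a,b]))
x,y,z=cloud("top",dt)
for n,c in dict(P_L1_short=(.6005,-.0118,.102),P_S1_slim=(.5718,.0629,.139),P_M1_long=(.5502,-.074,.129),L2=(.4928,.0754,.129),M2=(.4712,-.0615,.139),S2=(.4425,.0132,.102)).items():
    k=(np.hypot(x-c[0],y-c[1])<.03)&(abs(z-c[2])<.006)
    print(n,k.sum(),((x[k].mean()-c[0])*1000).round(1),((y[k].mean()-c[1])*1000).round(1),np.percentile(z[k],90).round(4),c[2])
```

```text
[ 0.55147389 -0.33079356  0.19996756]
P_L1_short 150 0.2 -2.7 0.1034 0.102
P_S1_slim 77 0.4 -7.7 0.1395 0.139
P_M1_long 134 -3.3 -7.4 0.1305 0.129
L2 136 0.1 -0.2 0.1305 0.129
M2 76 0.1 0.1 0.1401 0.139
S2 158 0.3 0.2 0.1035 0.102
```

View pics/f.png

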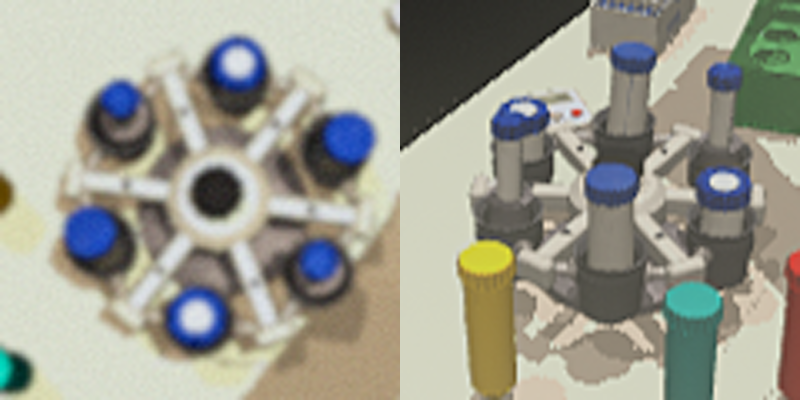

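```bash
python3 -c "
from cell import env
print(env.sign_off())"
```

```text
the job is handed in; nothing more can be done
None
```

I rearranged the rotor with one three-way exchange, using the rack once, and handed the job in at about 26 s of the 112 s allowed.

**Moves:**
1. One long tube went to the rack.
2. A short tube went into the long tube's old bucket.
3. A slim tube went into the short tube's old bucket.
4. The long tube came from the rack into the slim tube's old bucket.

**Last checks:**
- The final top and side pictures show all six buckets filled, with each tube straight across from its twin.
- Cap-top heights were within about 1.5 mm of the seated values, so all six tubes are home.
- The gripper was open and clear of everything.
- I judged that the tubes were at rest from a single final set of pictures.

**What disagreed:**
- **First grasp:** the jaws closed above the cap because the fingertips were really about 28 mm higher than the reported tool height. I measured that offset with the side camera and corrected for it in every later move. Nothing was disturbed.
- **Lean:** the three moved tubes lean slightly in their buckets. Their cap tops are about 3 to 8 mm off centre, roughly 0.03 to 0.07 rad against the 0.2 rad limit.

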